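# Clamp a canister, fit its nested lids together, lift only the outer lid

### The job

Set the open canister down fully home in the round pocket of the clamping base and swing the base's lever fully shut over its foot. Then pick up the two nested lids together by the inner lid's knob, lower them gently onto the canister until the inner lid is seated, let go, and lift off the outer lid alone for stamping, leaving the inner lid seated as it is. Finish while holding the outer lid level in the gripper, raised at least 8 cm above where it sat, and leave the two jars and the stamp where they stand.

Things in the scene. Friction and masses are not known exactly. Their poses are not given: they have to be found in the camera images.
- clamp_base: fixed plywood block 136 x 116 x 16 mm; origin centre of underside, z up, x along the 136 mm side; round pocket at its centre, 74 mm wide, 10 mm deep. The canister and the lids start one right and one behind it. Right of it a fixed open cash box (x 0.52 to 0.78, y -0.04 to 0.16 m, 62 mm high; its raised lid, at y -0.03 and less, about 0.25 m)
- pocket (a point): centre of the pocket's floor, 6 mm above the table, axes as clamp_base
- lever (a joint): flat steel lever turning level about an upright pivot at x +46, y +34 mm on clamp_base. 0 = shut, at its stop: arm along the block's x, over the edge of the canister's foot. Value = rad opened, clockwise seen from above (handle swings out to the block's +y side), up to 1.35. Light friction (0.06 N m), stays where left. Arm 11 mm wide, top 23.5 mm above the table
- lever_grip (a point): point on the axis of the lever's upright round black handle, 12 mm below its top; handle 16 mm thick, 85 mm from the pivot, standing up from the arm to 64 mm above the table; this point is 52 mm above the table. Axes: x from handle to pivot, z up
- lever_pivot (a point): point on the lever's upright pivot axis, 52 mm above the table
- canister: loose open plain-metal canister, 180 g, 78 mm high: tube 50 mm outside diameter (mouth 42 mm inside; outside narrows to 48 mm in the top 6 mm) on a round foot 70 mm wide, 7 mm high; origin centre of underside, z up. Standing in the pocket its origin is at point pocket, its foot's top 3 mm below the block's top
- inner_lid: loose inner lid, 80 g; origin centre of underside, z up. Tapered plug 30 to 37 mm wide at z 0 to 14 mm, flange 50 mm wide at z 14 to 19, upright round knob 16 mm thick at z 19 to 53. Stands on the table on its plug, outer lid resting on it, 30 mm of knob free above the outer lid's hole. Seated: flange on the canister's rim, origin 64 mm above the canister's
- outer_lid: loose outer lid, 60 g: steel cap 62 mm across, 21 mm high, skirt 3 mm thick (56 inside), 4 mm top with a 20 mm central hole; origin centre of the skirt's lower edge, z up. Only rests on the inner lid's flange, origin 2 mm above the inner lid's; lifting the knob lifts both. On the canister the skirt hangs loosely round the tube, origin 66 mm above the canister's; grip it round the skirt
- honey_jar: bystander: honey jar 63 mm wide, 75 mm high, at the back; origin at the centre of its underside
- stamp: bystander: wooden-handled stamp 43 x 54 x 83 mm, at the back; origin at the centre of its underside
- honey_jar_front: bystander: honey jar 63 mm wide, 75 mm high, at the front edge on the right; origin at the centre of its underside

How it is judged:
By the outcome, as a careful person would: the job done as asked, in the order asked, and still so for the second after the job is handed in, while the arm keeps its last pose, push and grip.
It also fails if it takes over 70 s, if anything falls off the work surface, if the arm or the gripper's body presses on something with over 40 N, if the wrist force passes 120 N, or if a joint passes its speed limit or range.

### The arm

A 6-joint arm with a two-finger parallel gripper is mounted at the origin on a cart in front of the work surface, level with it; the furniture and walls round the work are solid. World frame = base frame: x ahead of the robot, y to its left, z up, the work surface at z = 0. Lengths are in m, angles in rad, forces in N, time in s.
With the tool pointing down it reaches from about 0.275 to 0.75 m from the base axis. Payload 10.2 kg.
Tool frame: the origin (TCP) lies on the centre line of the jaws, within the pads' length; the fingertips stand 25 mm ahead of it and the grasp point (between the pads) lies 6 mm ahead of it (r.tip_reach is the distance from the TCP to the fingertips, in m); z points along the fingers, y is the line along which they close (so a half turn about z gives the same grasp; the last joint's range is limited). The gripper opens to 85 mm and grips with 20 to 120 N. Pads are 22 mm wide; open, the fingers measure 114 mm over their backs; the gripper's body (76 mm by 85 mm) begins 54 mm behind the grasp point. The pads swing forward as they close: fully open they stand 13 mm farther back than shut.
Start: joints at [1.122, 0.313, 1.498, -0, 1.331, -0.223], TCP at [0.118, 0.512, 0.256] pointing down, gripper open.
Joint ranges: [-2.94, 2.94], [-0.97, 2.17], [0.19, 2.56], [-1.23, 4.37], [0.02, 3.11], [-2.88, 2.88]. Speed limits (rad/s): [2.39, 2.39, 3.01, 3.14, 3.14, 3.14].

### API

Orientations are given as a 3x3 rotation matrix whose columns are the frame's x, y, z axes.
In Python, from workcell import r gives the robot as it stands.
- The arm moves only by the shell command python3 shift.py 'ROWS' [OPENING] [FORCE]. ROWS is a JSON list of rows, 1 to 20 of them, each an object with the fields sx, sy, sz (the shift in parts of the range, where 1.0 means 40 cm), drx, dry, drz (a rotation vector in a scale on which 1.0 is 90 degrees); a field left out counts as zero; each row shifts and turns the commanded pose from where the row before left it, along the tool's axes as they then stand; what a row does not reach is not made up. A row lasts 1/12 s, in which the tool goes at most 0.0417 m and 0.125 rad, less where a joint would pass 70% of its speed; a pose out of reach is approached as far as the arm can. OPENING is the finger opening in m, set as the command begins (- or left out keeps the last). The fingers move at their own pace and stop on an object; FORCE is the grip in N (left out, the last holds). Time passes only in rows, so rows that do not move let the fingers close. It prints the time, the measured TCP pose, the force, the opening and the grip force at its end. Input that does not fit is refused with a message, and nothing moves.
- r.get_state(): the state, without advancing time (a new reading comes with each control period).
- r.snapshot(name): name is "scene" or "top" or "wrist"; returns the picture (400x640x3 uint8, blue, green, red); there is no depth.
- r.camera_model(name): a dict with "camera_matrix" (3x3 intrinsics, pixels), "k1" (the pictures are not rectified: a ray, as slopes to the right and down, at radius r is drawn at 1 + k1 r^2 times it, then the intrinsics apply), "xyz" and "rotation" of the camera in the world; the wrist camera has in their place "hand_eye" (4x4, takes a point from camera to tool coordinates, whose origin is the TCP and whose axes are the flange's). Camera axes: x right, y up, looking along -z (the intrinsics and any distortion apply to the point x, -y, -z); pixel columns grow to the right and rows downward; lengths in m; the calibration is good to about 2 mm. A picture is of the moment at which its call begins: read the wrist's pose just before it. camera_model takes no time and is no camera call.
- r.close_job(): hands the job in; it is judged then, once.
The state is a dict: "clock": time; "qpos": joint angles; "joint_velocities": joint speeds; "effort": joint torques, N m; "ee_pos": TCP position; "orientation": TCP orientation; "force": force on the tool from outside, world axes, zero at the start; "ft_torque": the same for the moment, N m; "opening": finger opening in m; "grip_force": force on a finger pad.
Only numpy, scipy, OpenCV 4.12 (cv2) and the standard library are available. Lean on these libraries where they do the work, as an engineer would, in place of code of your own. Each camera call takes 0.05 s, during which the arm holds its last target. There are 200 camera calls.

## Working session

There is one attempt and no reset: what is moved stays moved. The work goes in short steps, Python scripts to look and compute and a shell command to move; the robot and the scene stay as the last step left them, time stands still between calls to the robot, and variables do not carry over. Pictures are saved under pics/ and viewed, at most 10 in all, crops included, and the job is handed in when it is done.

```bash
ls; mkdir -p pics
python3 - <<'E'
from workcell import r
import cv2,numpy as np
for n in("scene","top"):
    cv2.imwrite(f"pics/{n}0.png",r.snapshot(n)); m=r.camera_model(n); print(n,{k:np.round(v,4).tolist() for k,v in m.items()})
print(r.camera_model("wrist")); print(r.get_state(), r.tip_reach)
E
```

```text
pics
shift.py
workcell.py
scene {'camera_matrix': [[461.173, 0.0, 323.6201], [0.0, 461.173, 199.0718], [0.0, 0.0, 1.0]], 'k1': -0.0145, 'xyz': [-0.2419, -0.5218, 0.7582], 'rotation': [[0.6295, 0.4383, -0.6415], [-0.7768, 0.3738, -0.5068], [0.0177, 0.8174, 0.5758]]}
top {'camera_matrix': [[432.9323, 0.0, 330.838], [0.0, 432.9323, 199.1867], [0.0, 0.0, 1.0]], 'k1': -0.0483, 'xyz': [0.4684, 0.1247, 1.1352], 'rotation': [[-0.0009, 0.9952, -0.0981], [-0.9999, 0.0005, 0.0142], [0.0142, 0.0981, 0.9951]]}
{'camera_matrix': array([[336.22183006,   0.        , 324.57301425],
       [  0.        , 336.22183006, 204.60929427],
       [  0.        ,   0.        ,   1.        ]]), 'k1': 0.023010735404672075, 'hand_eye': array([[-1.30982323e-03,  9.46502751e-01,  3.22693084e-01,
         8.22237824e-02],
       [ 9.99998847e-01,  1.48756812e-03, -3.04207320e-04,
        -4.10638884e-04],
       [-7.67961010e-04,  3.22692313e-01, -9.46503609e-01,
        -1.17969142e-01],
       [ 0.00000000e+00,  0.00000000e+00,  0.00000000e+00,
         1.00000000e+00]])}
{'clock': 0.1, 'qpos': array([ 1.12160503e+00,  3.13400299e-01,  1.49838246e+00,  5.66759233e-07,
        1.33098500e+00, -2.23423012e-01]), 'joint_velocities': array([ 0.00069327, -0.00144128,  0.00021882, -0.00094909, -0.00022606,
       -0.00012228]), 'effort': array([ 2.62401896e-03, -4.12902868e+01, -2.60140854e+01, -2.62124213e-04,
        3.10151350e-03,  2.02114006e-07]), 'ee_pos': array([0.11745606, 0.5114817 , 0.25578105]), 'orientation': array([[-9.74622314e-01,  2.23855053e-01, -5.10769699e-04],
       [ 2.23855484e-01,  9.74621774e-01, -1.05829274e-03],
       [ 2.60903093e-04, -1.14577432e-03, -9.99999310e-01]]), 'force': array([-1.11237733,  0.02227291, -0.2373722 ]), 'ft_torque': array([-0.02630896,  0.02239145,  0.0244186 ]), 'grip_force': 0.0, 'opening': 0.08538597979051621} 0.025
```

View pics/top0.png

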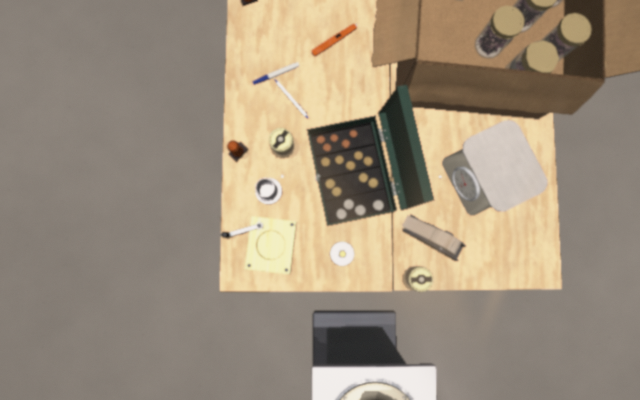

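View pics/scene0.png

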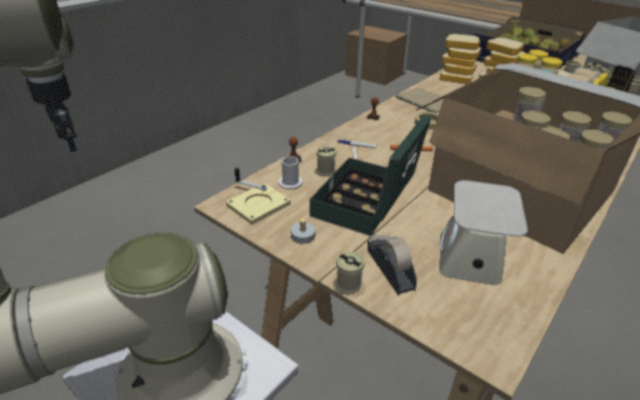

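The top view shows the base at about (271,244), the open lever with its handle near (226,235), the canister at (268,189), the lids at (342,254) and the jars and stamp clear of them. The scene view agrees: handle (238,174), canister (290,170), lids (303,232).

```bash
cat > h.py <<'E'
import numpy as np,cv2
from workcell import r
def cam(n,st=None):
    m=r.camera_model(n)
    if n!="wrist": return m,np.array(m["rotation"]),np.array(m["xyz"])
    st=st or r.get_state(); R=np.array(st["orientation"]);H=np.array(m["hand_eye"])
    return m,R@H[:3,:3],R@H[:3,3]+st["ee_pos"]
def ray(c,px):
    m,R,t=c;K=np.array(m["camera_matrix"])
    d=np.linalg.solve(K,[px[0],px[1],1.]);s=d[:2].copy();u=s.copy()
    for _ in range(20):u=s/(1+m["k1"]*(u@u))
    v=R@np.array([u[0],-u[1],-1]);return t,v/np.linalg.norm(v)
def proj(c,p):
    m,R,t=c;K=np.array(m["camera_matrix"]);q=R.T@(np.array(p)-t);u=np.array([q[0],-q[1]])/-q[2]
    u=u*(1+m["k1"]*(u@u));return (K@[*u,1])[:2]
def atz(c,px,z):
    t,v=ray(c,px);return t+v*(z-t[2])/v[2]
def tri(*cp):
    A=np.zeros((3,3));b=np.zeros(3)
    for c,px in cp:
        t,v=ray(c,px);P=np.eye(3)-np.outer(v,v);A+=P;b+=P@t
    p=np.linalg.solve(A,b)
    return p.round(4),[np.round(proj(c,p)-px,1).tolist() for c,px in cp]
E
python3 - <<'E'
import cv2,numpy as np
a=cv2.imread("pics/top0.png")[170:280,215:365];b=cv2.imread("pics/scene0.png")[130:250,215:340]
f=lambda i,s:cv2.resize(i,None,fx=s,fy=s,interpolation=cv2.INTER_CUBIC)
cv2.imwrite("pics/topc.png",f(a,5));cv2.imwrite("pics/scenec.png",f(b,5))
E
```

```text
(no output)
```

View pics/topc.png

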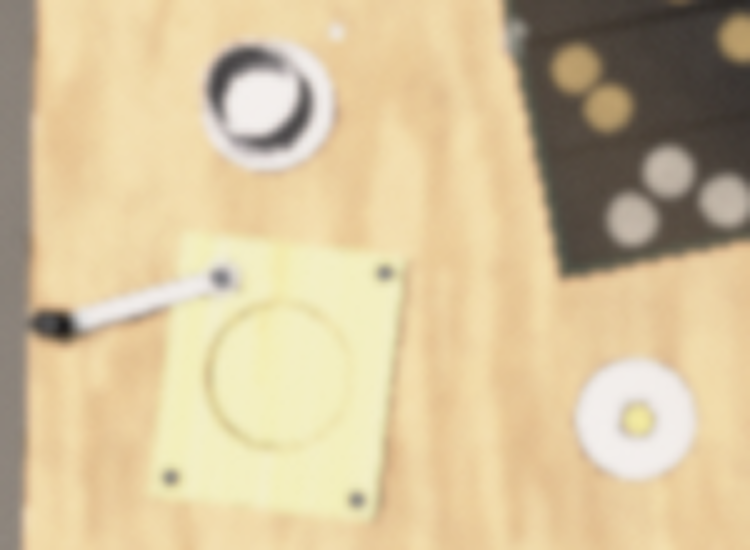

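View pics/scenec.png

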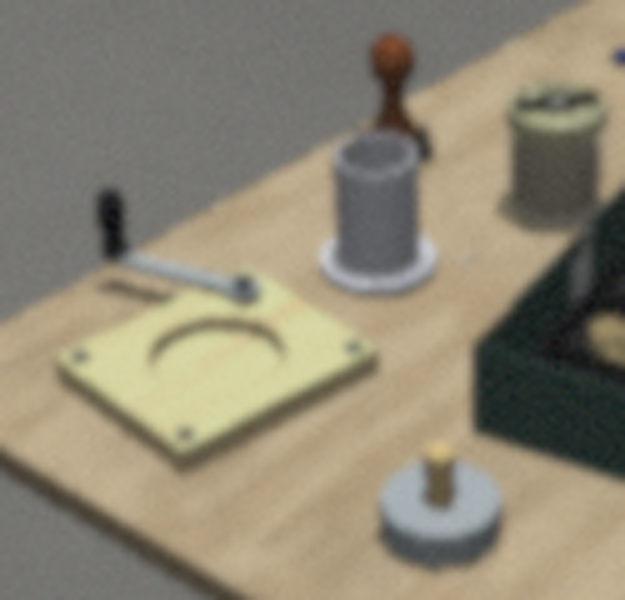

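Top crop: canister rim about (258,98) with foot (270,105), pivot (222,279), screws (385,272), (170,477) and (357,499), pocket ring centre (281,376), knob (638,418), handle top (45,322). Scene crop: pivot (247,287), screws (353,346), (80,356), (185,433), rim (377,153), foot top (378,254), knob top (440,450), handle top (109,193).

```bash
cat > m.py <<'E'
from h import *
T=cam("top");S=cam("scene")
a=lambda u,v:np.array([215+(u-2)/5,170+(v-2)/5]);b=lambda u,v:np.array([215+(u-2)/5,130+(v-2)/5])
pts=dict(TR=((385,272),(353,346)),BL=((170,477),(80,356)),BR=((357,499),(185,433)),pivot=((222,279),(247,287)),rim=((258,98),(377,153)),foot=((270,105),(378,256)),knob=((638,418),(440,450)),handle=((45,322),(109,193)))
for k,(p,q) in pts.items(): print(k,*tri((T,a(*p)),(S,b(*q))))
print("pocket",atz(T,a(281,376),.016))
c=[atz(T,a(*p),.016) for p in((185,235),(405,262),(374,518),(150,492))];print(np.round(c,4),np.mean(c,0))
E
python3 m.py
```

```text
TR [0.5137 0.2104 0.019 ] [[-0.2, 0.2], [0.2, -0.0]]
BL [0.4094 0.3191 0.0185] [[-0.0, 0.0], [0.0, 0.0]]
BR [0.3981 0.2237 0.0188] [[-0.1, 0.1], [0.2, 0.0]]
pivot [0.511  0.2923 0.0244] [[0.3, -0.2], [-0.3, -0.0]]
rim [0.5966 0.2674 0.0843] [[0.1, -0.1], [-0.1, 0.0]]
foot [0.6014 0.2719 0.0095] [[-0.2, 0.2], [0.2, -0.0]]
knob [0.44   0.0816 0.054 ] [[-0.1, 0.1], [0.2, -0.0]]
handle [0.4871 0.3741 0.0656] [[-0.2, 0.2], [0.2, 0.0]]
pocket [0.46085463 0.26317132 0.016     ]
[[0.5334 0.3137 0.016 ]
 [0.5195 0.1998 0.016 ]
 [0.3886 0.2149 0.016 ]
 [0.4017 0.3296 0.016 ]] [0.46077788 0.26448756 0.016     ]
```

```bash
cat > to.py <<'E'
# shift in tool axes to bring the TCP to x y z with tool down, tool x at yaw (rad)
import sys;from h import *;from scipy.spatial.transform import Rotation as Ro
x,y,z,w=map(float,sys.argv[1:5]);s=r.get_state();R=np.array(s["orientation"])
G=np.array([[np.cos(w),np.sin(w),0],[np.sin(w),-np.cos(w),0],[0,0,-1]])
d=R.T@(np.array([x,y,z])-s["ee_pos"]);v=Ro.from_matrix(R.T@G).as_rotvec()
print("shift",d.round(4),"len",np.linalg.norm(d).round(3),"rot",v.round(4),"in start axes")
E
python3 to.py .53 .262 .25 3.0266
```

```text
shift [-0.4579 -0.1508  0.0058] len 0.482 rot [-0.0011 -0.0003 -0.1108] in start axes
```

The manual's scale: shifts go in shares of 40 cm and turns go in shares of 90 degrees. Converting my numbers, -0.0327 m / 0.4 = -0.0818, 0.0004 m / 0.4 = 0.001, -0.11 rad / 1.5708 = -0.07.

```bash
python3 shift.py '[{"sx": -0.0818, "sy": -0.027, "sz": 0.001}, {"sx": -0.0818, "sy": -0.027, "sz": 0.001}, {"sx": -0.0818, "sy": -0.027, "sz": 0.001}, {"sx": -0.0818, "sy": -0.027, "sz": 0.001}, {"sx": -0.0818, "sy": -0.027, "sz": 0.001}, {"sx": -0.0818, "sy": -0.027, "sz": 0.001}, {"sx": -0.0818, "sy": -0.027, "sz": 0.001}, {"sx": -0.0818, "sy": -0.027, "sz": 0.001}, {"sx": -0.0818, "sy": -0.027, "sz": 0.001}, {"sx": -0.0818, "sy": -0.027, "sz": 0.001}, {"sx": -0.0818, "sy": -0.027, "sz": 0.001}, {"sx": -0.0818, "sy": -0.027, "sz": 0.001}, {"sx": -0.0818, "sy": -0.027, "sz": 0.001}, {"sx": -0.0818, "sy": -0.027, "sz": 0.001}, {"drz": -0.07}, {}, {}, {}]'
python3 to.py .53 .262 .25 3.0266
python3 - <<'E'
from h import *
import json
s=r.get_state();i=r.snapshot("wrist");cv2.imwrite("pics/w1.png",i)
json.dump({k:np.array(s[k]).tolist() for k in("ee_pos","orientation")},open("w1.json","w"))
cv2.imwrite("pics/w1b.png",cv2.resize(i,(800,500),interpolation=cv2.INTER_CUBIC))
E
```

```text
clock: 1.6
ee_pos: [0.5292, 0.2624, 0.2507]
orientation: [[-0.993, 0.117, -0.0], [0.117, 0.993, -0.0], [0.0, -0.0, -1.0]]
force: [-0.9, 0.4, 0.1]
opening: 0.0854
grip_force: 0.0
shift [-0.0009 -0.0003  0.0007] len 0.001 rot [-0.0001 -0.0004 -0.0025] in start axes
```

View pics/w1b.png

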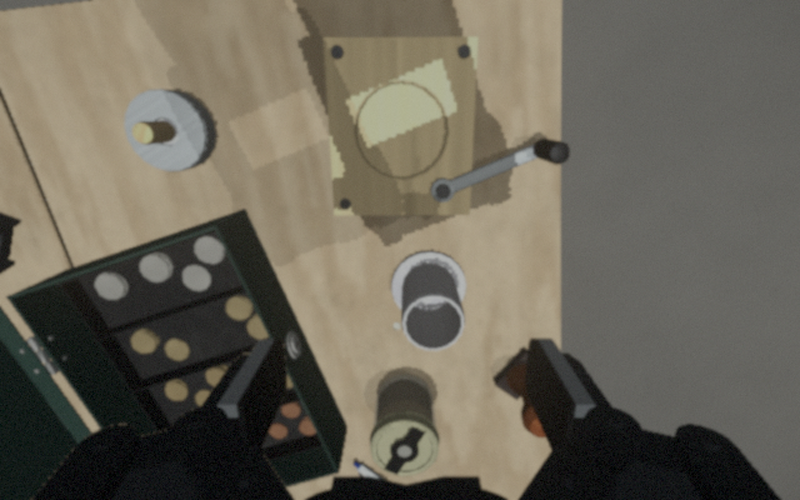

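The wrist picture (800-wide) shows the rim at (433,322), the pocket ring at (402,130), screws at (337,52), (464,51) and (345,204), the pivot at (442,190), the handle top at (561,153), the knob top at (143,132) and the lid disc at (166,130).

```bash
cat > m2.py <<'E'
from m import *
import json
s=json.load(open("w1.json"));W=cam("wrist",s);w=lambda u,v:np.array([(u-.1)/1.25,(v-.1)/1.25])
print("--- wrist at nominal z, then three-view")
q=dict(rim=((433,322),.078),pocket=((402,130),.016),BR=((337,52),.016),BL=((464,51),.016),TR=((345,204),.016),pivot=((442,190),.0235),handle=((561,153),.064),knob=((143,132),.053))
for k,(p,z) in q.items():
    print(k,atz(W,w(*p),z).round(4),*(tri((T,a(*pts[k][0])),(S,b(*pts[k][1])),(W,w(*p))) if k in pts else ""))
print("disc",atz(W,w(166,130),.023))
# rim circle via edges; foot left/right/top
for n,e,z in(("rim",[(401,322),(464,322),(433,350)],.078),("foot",[(391,285),(467,285),(428,250)],.007),("ring",[(355,130),(449,130),(402,81),(402,179)],.016)):
    print(n,[atz(W,w(*p),z).round(4).tolist() for p in e])
E
python3 m2.py | sed -n '/---/,$p'
```

```text
--- wrist at nominal z, then three-view
rim [0.6018 0.2744 0.078 ] [0.5986 0.2707 0.082 ] [[-1.1, -0.8], [-0.5, 0.1], [-4.0, -0.6]]
pocket [0.4604 0.2672 0.016 ]
BR [0.3987 0.2252 0.016 ] [0.3986 0.2246 0.0178] [[-0.4, -0.1], [0.1, 0.1], [-0.9, -0.3]]
BL [0.4094 0.3207 0.016 ] [0.4096 0.3197 0.0181] [[-0.2, -0.1], [-0.1, 0.0], [-0.7, 0.1]]
TR [0.5144 0.2117 0.016 ] [0.5141 0.2112 0.0181] [[-0.5, 0.1], [0.1, 0.1], [-0.8, 0.2]]
pivot [0.5109 0.2942 0.0235] [0.5111 0.2932 0.0237] [[-0.0, -0.3], [-0.5, 0.0], [-1.0, 0.4]]
handle [0.4875 0.377  0.064 ] [0.4873 0.3751 0.0654] [[-0.6, 0.1], [0.1, -0.1], [-1.7, 0.2]]
knob [0.4392 0.0838 0.053 ] [0.4399 0.0823 0.0528] [[-0.5, 0.1], [-0.0, 0.3], [-1.2, 1.0]]
disc [0.43895017 0.0840519  0.023     ]
rim [[0.5989, 0.2499, 0.078], [0.6046, 0.2982, 0.078], [0.6263, 0.272, 0.078]]
foot [[0.5966, 0.2401, 0.007], [0.605, 0.3103, 0.007], [0.5666, 0.2778, 0.007]]
ring [[0.4559, 0.2297, 0.016], [0.4649, 0.3046, 0.016], [0.4245, 0.2716, 0.016], [0.4991, 0.2624, 0.016]]
```

```bash
python3 to.py .6015 .2745 .056 3.0256
```

```text
shift [-0.0705  0.0203  0.1948] len 0.208 rot [ 0.0001 -0.0001 -0.0007] in start axes
```

To row units: -0.0353 m / 0.4 = -0.0883, -0.0352 m / 0.4 = -0.088.

```bash
python3 shift.py '[{"sx": -0.0883, "sy": 0.0255}, {"sx": -0.088, "sy": 0.0253}, {"sz": 0.0875}, {"sz": 0.0875}, {"sz": 0.0875}, {"sz": 0.0875}, {"sz": 0.0625}, {"sz": 0.05}, {"sz": 0.0245}, {}, {}]' .085; python3 to.py .6015 .2745 .056 3.0256
```

```text
clock: 2.57
ee_pos: [0.6024, 0.2743, 0.0568]
orientation: [[-0.993, 0.116, 0.001], [0.116, 0.993, 0.0], [-0.001, 0.0, -1.0]]
force: [0.4, -0.7, 0.8]
opening: 0.0852
grip_force: 0.0
shift [0.0009 0.0001 0.0008] len 0.001 rot [0.0003 0.0009 0.0002] in start axes
```

```bash
python3 shift.py '[{}, {}, {}, {}, {}, {}, {}, {}]' .03 40
```

```text
clock: 3.23
ee_pos: [0.6027, 0.274, 0.0573]
orientation: [[-0.993, 0.116, 0.002], [0.116, 0.993, 0.0], [-0.002, 0.001, -1.0]]
force: [-2.0, -0.1, 7.3]
opening: 0.0489
grip_force: 41.2
```

To row units: -0.02 m / 0.4 = -0.05, -0.015 m / 0.4 = -0.0375.

```bash
python3 shift.py '[{"sz": -0.0375}, {"sz": -0.0375}, {"sz": -0.05}, {}]'; python3 to.py .4622 .2665 .107 3.0256
```

```text
clock: 3.57
ee_pos: [0.6038, 0.2743, 0.1099]
orientation: [[-0.993, 0.116, 0.006], [0.116, 0.993, 0.002], [-0.006, 0.002, -1.0]]
force: [1.9, 0.2, -1.3]
opening: 0.049
grip_force: 42.0
shift [ 0.1397 -0.0241  0.002 ] len 0.142 rot [0.0023 0.006  0.0002] in start axes
```

To row units: 0.02 m / 0.4 = 0.05, 0.0197 m / 0.4 = 0.0493, 0.006 rad / 1.5708 = 0.0038.

```bash
python3 shift.py '[{"sx": 0.05, "sy": -0.0085}, {"sx": 0.05, "sy": -0.0085}, {"sx": 0.05, "sy": -0.0088}, {"sx": 0.05, "sy": -0.0085}, {"sx": 0.05, "sy": -0.0085}, {"sx": 0.05, "sy": -0.0088}, {"sx": 0.0493, "sy": -0.0088, "drx": 0.0013, "dry": 0.0038}, {}, {}, {}]'; python3 to.py .4622 .2665 .107 3.0256
python3 - <<'E'
from h import *
import json
s=r.get_state();i=r.snapshot("wrist");cv2.imwrite("pics/w2.png",i)
json.dump({k:np.array(s[k]).tolist() for k in("ee_pos","orientation")},open("w2.json","w"))
cv2.imwrite("pics/w2b.png",cv2.resize(i[150:400,220:440],None,fx=2.4,fy=2.4,interpolation=cv2.INTER_CUBIC))
E
```

```text
clock: 4.4
ee_pos: [0.4614, 0.2661, 0.1057]
orientation: [[-0.993, 0.116, -0.005], [0.116, 0.993, -0.001], [0.005, -0.002, -1.0]]
force: [1.0, 0.3, -2.0]
opening: 0.0491
grip_force: 42.0
shift [-0.0008  0.0005 -0.0013] len 0.002 rot [-0.0018 -0.0053  0.    ] in start axes
```

View pics/w2b.png

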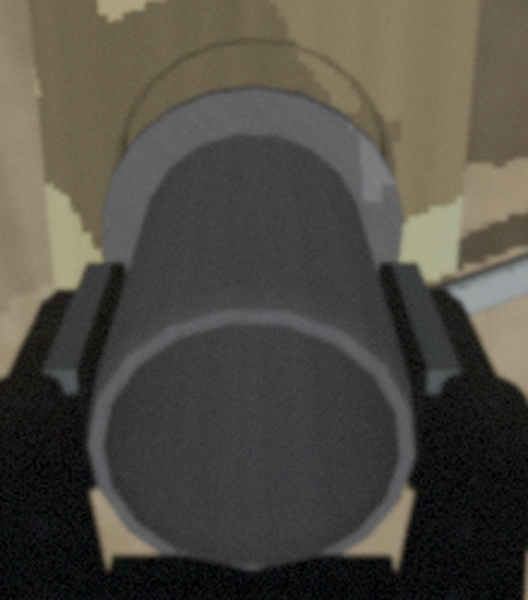

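The held canister hangs level. Its foot runs from u=102 to 404 with its front at v=88. The pocket ring's visible arc has its top near (258,38), left (122,140) and right (393,150).

Run:
```python
from h import *
import json
from scipy.optimize import least_squares as L
W=cam("wrist",json.load(open("w2.json")));w=lambda u,v:(220+(u-.7)/2.4,150+(v-.7)/2.4)
def fit(P,z,R):
    X=np.array([atz(W,w(*p),z)[:2] for p in P]);s=L(lambda c:np.hypot(*(X-c).T)-R,X.mean(0)-[-.02*0,0]);return s.x.round(4),s.fun.round(4)
for zf in(.054,.057): print("foot",fit([(102,222),(404,222),(253,88),(170,117),(345,120)],zf,.035))
print("ring",fit([(258,38),(122,140),(200,50),(316,50),(150,90),(393,150),(362,90)],.016,.037))
```

```text
foot (array([0.4623, 0.2658]), array([ 0.0001, -0.0001,  0.0007, -0.0006, -0.0002]))
foot (array([0.4616, 0.2659]), array([-0.0004, -0.0006,  0.0008, -0.0006, -0.0002]))
ring (array([0.4608, 0.2669]), array([ 0.0001,  0.0008,  0.    ,  0.0003, -0.0004,  0.0008, -0.0007]))
```

To row units: 0.007 m / 0.4 = 0.0175, 0.006 m / 0.4 = 0.015, -0.005 rad / 1.5708 = -0.0032.

```bash
python3 shift.py '[{"sx": 0.0028, "sy": 0.002, "sz": 0.0175, "drx": -0.0011, "dry": -0.0032}, {"sz": 0.0175}, {"sz": 0.0175}, {"sz": 0.015}, {"sz": 0.0125}, {"sz": 0.0075}, {}, {}]'
```

```text
clock: 5.12
ee_pos: [0.4597, 0.267, 0.0709]
orientation: [[-0.993, 0.116, -0.001], [0.116, 0.993, -0.0], [0.001, -0.0, -1.0]]
force: [-0.2, -0.1, -1.2]
opening: 0.0488
grip_force: 42.0
```

To row units: 0.002 m / 0.4 = 0.005, 0.0012 m / 0.4 = 0.003.

```bash
python3 shift.py '[{"sx": -0.001, "sz": 0.005}, {"sz": 0.005}, {"sz": 0.005}, {"sz": 0.003}, {}, {}]'
```

```text
clock: 5.62
ee_pos: [0.46, 0.2669, 0.0637]
orientation: [[-0.993, 0.115, -0.001], [0.115, 0.993, -0.0], [0.001, -0.0, -1.0]]
force: [-0.5, 0.7, -1.3]
opening: 0.0493
grip_force: 42.0
```

To row units: 0.001 m / 0.4 = 0.0025.

```bash
python3 shift.py '[{"sz": 0.0025}, {"sz": 0.0025}, {}, {}]'
```

```text
clock: 5.95
ee_pos: [0.4601, 0.267, 0.0633]
orientation: [[-0.993, 0.115, -0.0], [0.115, 0.993, -0.0], [0.0, -0.0, -1.0]]
force: [-6.4, -1.7, 16.7]
opening: 0.0494
grip_force: 43.6
```

To row units: -0.035 m / 0.4 = -0.0875, -0.025 m / 0.4 = -0.0625.

```bash
python3 shift.py '[{}, {}, {}, {}, {"sz": -0.025}, {"sz": -0.0625}, {"sz": -0.0875}, {"sz": -0.0875}, {"sz": -0.05}, {}, {}]' .085; python3 to.py .4875 .377 .19 1.846; python3 -c "
from h import *;i=r.snapshot('wrist');print(r.get_state()['qpos'].round(3));cv2.imwrite('pics/w3.png',cv2.resize(i[50:350,170:490],None,fx=2,fy=2))"
```

```text
clock: 6.87
ee_pos: [0.4604, 0.267, 0.1879]
orientation: [[-0.993, 0.115, 0.001], [0.115, 0.993, 0.001], [-0.001, 0.001, -1.0]]
force: [-0.2, 0.3, -1.0]
opening: 0.085
grip_force: 0.0
shift [-0.0142  0.1124 -0.002 ] len 0.113 rot [1.3000e-03 6.0000e-04 1.1798e+00] in start axes
[ 0.305  0.392  1.577  0.     1.174 -1.15 ]
```

View pics/w3.png

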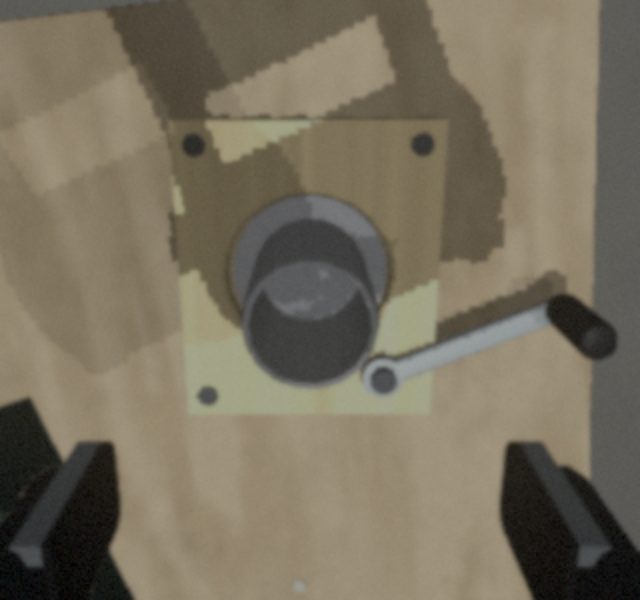

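The canister stands down in the pocket with its foot's gap even all round. The handle top is near (600,342) and the pivot at (382,377).

To row units: 0.118 rad / 1.5708 = 0.0751.

```bash
python3 -c "
from h import *
W=cam('wrist');print(atz(W,(170+(600-.5)/2,50+(342-.5)/2),.064),atz(W,(170+(382-.5)/2,50+(377-.5)/2),.0235))"
python3 shift.py '[{"drz": 0.0751}, {"drz": 0.0751}, {"drz": 0.0751}, {"drz": 0.0751}, {"drz": 0.0751}, {"drz": 0.0751}, {"drz": 0.0751}, {"drz": 0.0751}, {"drz": 0.0751}, {"drz": 0.0751}, {}, {}]' .045; python3 to.py .4875 .377 .15 1.846
```

```text
[0.48539278 0.37519334 0.064     ] [0.50920565 0.29383332 0.0235    ]
clock: 7.92
ee_pos: [0.4597, 0.2668, 0.1857]
orientation: [[-0.275, 0.961, -0.003], [0.961, 0.275, -0.001], [0.0, -0.003, -1.0]]
force: [0.2, -0.1, 0.5]
opening: 0.0451
grip_force: 0.0
shift [0.0984 0.0571 0.0355] len 0.119 rot [-0.0031 -0.0001  0.0033] in start axes
```

To row units: 0.0327 m / 0.4 = 0.0818, 0.0326 m / 0.4 = 0.0815.

```bash
python3 shift.py '[{"sx": 0.0818, "sy": 0.047}, {"sx": 0.0815, "sy": 0.047}, {"sx": 0.0813, "sy": 0.047}, {"sz": 0.075}, {"sz": 0.075}, {"sz": 0.075}, {"sz": 0.0625}, {"sz": 0.0318}, {}, {}]' .045; python3 to.py .4867 .3762 .058 1.846
```

```text
clock: 8.75
ee_pos: [0.488, 0.3764, 0.0593]
orientation: [[-0.273, 0.962, -0.001], [0.962, 0.273, -0.0], [0.0, -0.001, -1.0]]
force: [-0.2, -0.1, 0.6]
opening: 0.0449
grip_force: 0.0
shift [ 0.0001 -0.0013  0.0013] len 0.002 rot [-0.001  -0.0002  0.0012] in start axes
```

```bash
python3 shift.py '[{}, {}, {}, {}, {}, {}, {}]' .005 20;python3 to.py .4867 .3762 .058 1.846
```

```text
clock: 9.33
ee_pos: [0.4884, 0.3767, 0.0605]
orientation: [[-0.272, 0.962, 0.001], [0.962, 0.272, 0.001], [0.001, 0.002, -1.0]]
force: [-1.1, -0.3, 7.1]
opening: 0.0153
grip_force: 21.1
shift [-0.     -0.0017  0.0025] len 0.003 rot [ 0.0015 -0.0007  0.    ] in start axes
```

To row units: -0.0102 m / 0.4 = -0.0255, -0.0006 m / 0.4 = -0.0015, -0.12 rad / 1.5708 = -0.0764.

```bash
python3 shift.py '[{"sx": -0.0015, "sy": -0.0255, "drz": -0.0764}, {"sx": -0.0015, "sy": -0.0255, "drz": -0.0764}, {"sx": -0.0015, "sy": -0.0255, "drz": -0.0764}, {"sx": -0.0015, "sy": -0.0255, "drz": -0.0764}, {"sx": -0.0015, "sy": -0.0255, "drz": -0.0764}, {}, {}]';python3 shift.py '[{"sx": -0.0015, "sy": -0.0255, "drz": -0.0764}, {"sx": -0.0015, "sy": -0.0255, "drz": -0.0764}, {"sx": -0.0015, "sy": -0.0255, "drz": -0.0764}, {"sx": -0.0015, "sy": -0.0255, "drz": -0.0764}, {}, {}]'; python3 to.py .426 .3045 .058 3.026
```

```text
clock: 9.92
ee_pos: [0.4457, 0.3494, 0.0606]
orientation: [[-0.768, 0.64, 0.001], [0.64, 0.768, 0.001], [0.0, 0.002, -1.0]]
force: [-2.5, 2.7, 7.6]
opening: 0.0152
grip_force: 21.2
clock: 10.42
ee_pos: [0.4278, 0.3128, 0.0605]
orientation: [[-0.977, 0.214, 0.001], [0.214, 0.977, 0.001], [-0.0, 0.001, -1.0]]
force: [-3.3, 1.7, 9.3]
opening: 0.0152
grip_force: 21.4
shift [-0.     -0.0085  0.0025] len 0.009 rot [ 0.0012  0.0003 -0.0996] in start axes
```

To row units: -0.0042 m / 0.4 = -0.0105, -0.003 m / 0.4 = -0.0075, -0.05 rad / 1.5708 = -0.0318.

```bash
for k in 1; do python3 shift.py '[{"sx": -0.0005, "sy": -0.0105, "drz": -0.0318}, {"sy": -0.0075, "drz": -0.0223}, {}, {}]'; done; python3 shift.py '[{"sy": -0.005, "drz": -0.0127}, {}, {}]'
```

```text
clock: 10.75
ee_pos: [0.4267, 0.306, 0.0605]
orientation: [[-0.992, 0.13, 0.0], [0.13, 0.992, 0.001], [-0.0, 0.001, -1.0]]
force: [-3.7, 1.0, 8.8]
opening: 0.0155
grip_force: 21.5
clock: 11.0
ee_pos: [0.4265, 0.3045, 0.0605]
orientation: [[-0.994, 0.11, 0.001], [0.11, 0.994, 0.002], [-0.001, 0.002, -1.0]]
force: [-3.4, 4.7, 8.5]
opening: 0.015
grip_force: 21.4
```

Force along y is beginning to rise near the expected stop, so I push a little more.

To row units: -0.0015 m / 0.4 = -0.0038.

```bash
python3 shift.py '[{"sy": -0.0038}, {}, {}]'; python3 shift.py '[{"sy": -0.0038}, {}, {}]'
```

```text
clock: 11.25
ee_pos: [0.4264, 0.3043, 0.0606]
orientation: [[-0.994, 0.111, 0.002], [0.111, 0.994, 0.005], [-0.002, 0.005, -1.0]]
force: [-2.8, 14.3, 5.3]
opening: 0.0152
grip_force: 21.4
clock: 11.5
ee_pos: [0.4264, 0.304, 0.0606]
orientation: [[-0.994, 0.111, 0.003], [0.111, 0.994, 0.007], [-0.003, 0.008, -1.0]]
force: [-2.8, 23.7, 2.1]
opening: 0.0155
grip_force: 21.7
```

To row units: 0.0025 m / 0.4 = 0.0063.

```bash
python3 shift.py '[{"sy": 0.0063}, {}]'; python3 shift.py '[{}, {}, {}, {"sz": -0.025}, {"sz": -0.075}, {"sz": -0.0875}, {"sz": -0.0875}, {"sz": -0.075}, {}, {}]' .023
python3 -c "
from h import *;import json;s=r.get_state();i=r.snapshot('wrist');cv2.imwrite('pics/w4.png',cv2.resize(i,(800,500),interpolation=cv2.INTER_CUBIC))
json.dump({k:np.array(s[k]).tolist() for k in('ee_pos','orientation')},open('w4.json','w'))"
```

```text
clock: 11.67
ee_pos: [0.4265, 0.3045, 0.0605]
orientation: [[-0.994, 0.11, 0.001], [0.11, 0.994, 0.002], [-0.001, 0.002, -1.0]]
force: [-2.9, 7.3, 7.5]
opening: 0.0154
grip_force: 21.6
clock: 12.5
ee_pos: [0.4267, 0.3032, 0.2009]
orientation: [[-0.994, 0.111, 0.002], [0.111, 0.994, 0.001], [-0.002, 0.002, -1.0]]
force: [0.9, -0.8, -1.1]
opening: 0.0231
grip_force: 0.0
```

View pics/w4.png

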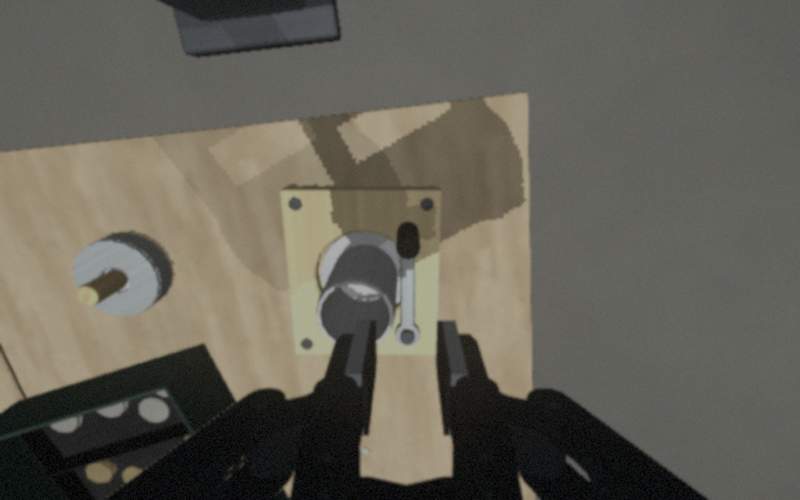

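The lever lies along the block beside the tube, shut: handle (408,240), pivot (407,336). The knob top is at (88,296) and the lid disc at (120,273).

```bash
python3 - <<'E'
from m2 import *
V=cam('wrist',json.load(open('w4.json')))
print("=====")
print('knob',atz(V,w(88,296),.053),'disc',atz(V,w(120,273),.023),'rim',atz(V,w(357,312),.084))
print('two-wrist knob',tri((V,w(88,296)),(W,w(143,132))))
h,p=atz(V,w(409,230),.064),atz(V,w(407,336),.0235);print('lever',h,p,'opened',3.026-np.arctan2(*(h-p)[1::-1]))
E
python3 to.py .4392 .0838 .12 3.026
```

```text
TR [0.5137 0.2104 0.019 ] [[-0.2, 0.2], [0.2, -0.0]]
BL [0.4094 0.3191 0.0185] [[-0.0, 0.0], [0.0, 0.0]]
BR [0.3981 0.2237 0.0188] [[-0.1, 0.1], [0.2, 0.0]]
pivot [0.511  0.2923 0.0244] [[0.3, -0.2], [-0.3, -0.0]]
rim [0.5966 0.2674 0.0843] [[0.1, -0.1], [-0.1, 0.0]]
foot [0.6014 0.2719 0.0095] [[-0.2, 0.2], [0.2, -0.0]]
knob [0.44   0.0816 0.054 ] [[-0.1, 0.1], [0.2, -0.0]]
handle [0.4871 0.3741 0.0656] [[-0.2, 0.2], [0.2, 0.0]]
pocket [0.46085463 0.26317132 0.016     ]
[[0.5334 0.3137 0.016 ]
 [0.5195 0.1998 0.016 ]
 [0.3886 0.2149 0.016 ]
 [0.4017 0.3296 0.016 ]] [0.46077788 0.26448756 0.016     ]
--- wrist at nominal z, then three-view
rim [0.6018 0.2744 0.078 ] [0.5986 0.2707 0.082 ] [[-1.1, -0.8], [-0.5, 0.1], [-4.0, -0.6]]
pocket [0.4604 0.2672 0.016 ]
BR [0.3987 0.2251 0.016 ] [0.3986 0.2246 0.0178] [[-0.4, -0.1], [0.1, 0.1], [-0.9, -0.3]]
BL [0.4094 0.3207 0.016 ] [0.4096 0.3197 0.0181] [[-0.2, -0.1], [-0.1, 0.0], [-0.7, 0.1]]
TR [0.5144 0.2117 0.016 ] [0.5141 0.2112 0.0181] [[-0.5, 0.1], [0.1, 0.1], [-0.8, 0.2]]
pivot [0.5109 0.2942 0.0235] [0.5111 0.2932 0.0237] [[-0.0, -0
[... 211 characters left out ...]
0]]
disc [0.43894802 0.08404724 0.023     ]
rim [[0.5989, 0.2499, 0.078], [0.6046, 0.2982, 0.078], [0.6263, 0.272, 0.078]]
foot [[0.5966, 0.2401, 0.007], [0.605, 0.3103, 0.007], [0.5666, 0.2778, 0.007]]
ring [[0.4559, 0.2297, 0.016], [0.4649, 0.3046, 0.016], [0.4245, 0.2716, 0.016], [0.4991, 0.2624, 0.016]]
=====
knob [0.43960483 0.08382828 0.053     ] disc [0.43493978 0.08774043 0.023     ] rim [0.45777846 0.2690286  0.084     ]
two-wrist knob (array([0.4393, 0.0844, 0.0538]), [[-0.2, -0.0], [0.1, 0.0]])
lever [0.4147266  0.30630936 0.064     ] [0.51234593 0.29433316 0.0235    ] opened 0.006480025630010378
shift [-0.0374 -0.2163  0.0792] len 0.233 rot [-0.0002 -0.0007  0.0046] in start axes
```

To row units: -0.036 m / 0.4 = -0.09, 0.03 m / 0.4 = 0.075, 0.004 rad / 1.5708 = 0.0025.

```bash
python3 shift.py '[{"sx": -0.0155, "sy": -0.09, "drz": 0.0025}, {"sx": -0.0155, "sy": -0.09}, {"sx": -0.0155, "sy": -0.09}, {"sx": -0.0155, "sy": -0.09}, {"sx": -0.0155, "sy": -0.09}, {"sx": -0.0155, "sy": -0.09}, {"sz": 0.075}, {"sz": 0.075}, {"sz": 0.05}, {"sz": 0.05}, {}, {}]' .038; python3 to.py .4393 .084 .053 3.026
```

```text
clock: 13.55
ee_pos: [0.4376, 0.0843, 0.0982]
orientation: [[-0.993, 0.115, -0.005], [0.115, 0.993, 0.0], [0.004, -0.0, -1.0]]
force: [0.6, -0.5, -0.6]
opening: 0.0382
grip_force: 0.0
shift [-0.0019 -0.0001  0.0452] len 0.045 rot [-0.0004 -0.0045  0.0007] in start axes
```

To row units: 0.015 m / 0.4 = 0.0375, 0.01 m / 0.4 = 0.025.

```bash
python3 shift.py '[{"sx": -0.0038, "sz": 0.0375}, {"sz": 0.0375}, {"sz": 0.025}, {"sz": 0.0113}, {}, {}, {}]'; python3 to.py .4393 .084 .053 3.026
```

```text
clock: 14.13
ee_pos: [0.4404, 0.0841, 0.0554]
orientation: [[-0.993, 0.114, 0.001], [0.114, 0.993, -0.0], [-0.001, -0.0, -1.0]]
force: [0.2, 0.2, -0.2]
opening: 0.0382
grip_force: 0.0
shift [ 0.0011 -0.0002  0.0024] len 0.003 rot [-0.0002  0.0005  0.001 ] in start axes
```

To row units: 0.001 m / 0.4 = 0.0025.

```bash
python3 shift.py '[{"sx": 0.0025, "sz": 0.0025}, {}, {}, {}, {}, {}, {}, {}]' .005 40; python3 to.py .4393 .084 .053 3.026
```

```text
clock: 14.8
ee_pos: [0.4391, 0.0842, 0.0538]
orientation: [[-0.993, 0.115, -0.001], [0.115, 0.993, -0.0], [0.001, -0.0, -1.0]]
force: [-1.4, 0.3, 5.5]
opening: 0.0145
grip_force: 39.3
shift [-0.0003 -0.0002  0.0008] len 0.001 rot [-0.0001 -0.0006  0.0008] in start axes
```

To row units: -0.025 m / 0.4 = -0.0625, -0.02 m / 0.4 = -0.05.

```bash
python3 shift.py '[{"sz": -0.02}, {"sz": -0.05}, {"sz": -0.0625}, {"sz": -0.0625}, {"sz": -0.0625}, {"sz": -0.05}, {"sz": -0.025}, {}, {}]'; python3 to.py .4602 .267 .184 3.026
```

```text
clock: 15.55
ee_pos: [0.4389, 0.0842, 0.1865]
orientation: [[-0.993, 0.115, -0.001], [0.115, 0.993, -0.0], [0.001, -0.0, -1.0]]
force: [0.2, -0.8, -1.5]
opening: 0.0145
grip_force: 39.2
shift [-0.0003  0.184   0.0025] len 0.184 rot [-0.0002 -0.0008  0.0008] in start axes
```

To row units: 0.02 m / 0.4 = 0.05, 0.012 m / 0.4 = 0.03.

```bash
python3 shift.py '[{"sy": 0.03}, {"sy": 0.05}, {"sy": 0.05}, {"sy": 0.05}, {"sy": 0.05}, {"sy": 0.05}, {"sy": 0.05}, {"sy": 0.05}, {"sy": 0.05}, {"sy": 0.03}, {}, {}, {}]'; python3 to.py .4602 .267 .184 3.026
python3 -c "
from h import *;import json;s=r.get_state();i=r.snapshot('wrist');a=cv2.resize(i[130:400,210:450],None,fx=1.8,fy=1.8,interpolation=cv2.INTER_CUBIC)
j=r.snapshot('scene')[110:230,220:310];b=cv2.resize(j,(364,486),interpolation=cv2.INTER_CUBIC)
cv2.imwrite('pics/w5.png',np.hstack([a,b]));print(a.shape)
json.dump({k:np.array(s[k]).tolist() for k in('ee_pos','orientation')},open('w5.json','w'))"
```

```text
clock: 16.63
ee_pos: [0.4599, 0.2662, 0.186]
orientation: [[-0.993, 0.115, -0.002], [0.115, 0.993, -0.001], [0.002, -0.001, -1.0]]
force: [0.2, -0.3, -0.9]
opening: 0.0144
grip_force: 39.2
shift [-0.0002  0.0008  0.002 ] len 0.002 rot [-0.001  -0.002   0.0004] in start axes
(486, 432, 3)
```

View pics/w5.png

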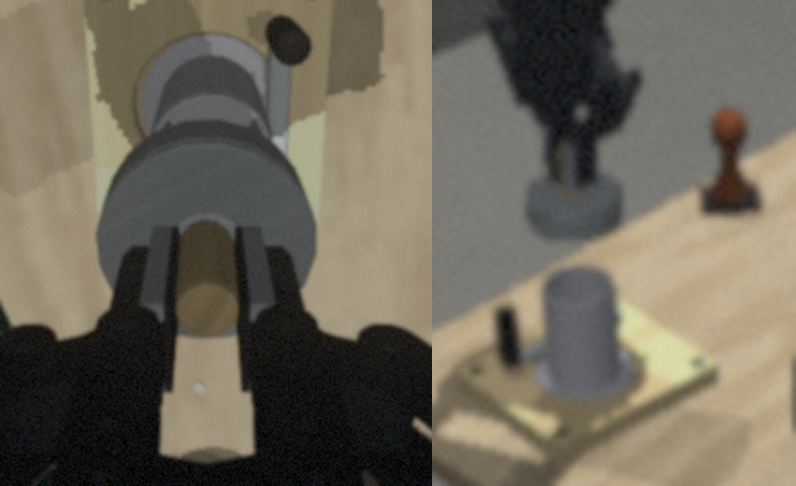

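Both lids hang level on the knob, the disc centred at u≈207 above the canister's foot centre at u≈205. The lever is shut beside the tube, so I lower.

The manual's scale: shifts go in shares of 40 cm and turns go in shares of 90 degrees. Converting my numbers, 0.012 m / 0.4 = 0.03, 0.01 m / 0.4 = 0.025, -0.002 rad / 1.5708 = -0.0013.

```bash
python3 shift.py '[{"sx": -0.0005, "sy": 0.0018, "sz": 0.025, "dry": -0.0013}, {"sz": 0.03}, {"sz": 0.03}, {"sz": 0.025}, {"sz": 0.015}, {}, {}]'; python3 to.py .4602 .267 .1238 3.026;  python3 shift.py '[{"sz": 0.0075}, {"sz": 0.0075}, {"sz": 0.005}, {}, {}]'
```

```text
clock: 17.32
ee_pos: [0.4605, 0.2676, 0.1365]
orientation: [[-0.993, 0.115, 0.001], [0.115, 0.993, -0.0], [-0.001, -0.0, -1.0]]
force: [-0.1, -0.1, -0.3]
opening: 0.0144
grip_force: 39.2
shift [ 0.0003 -0.0006  0.0127] len 0.013 rot [-0.0003  0.0009  0.0006] in start axes
clock: 17.73
ee_pos: [0.4604, 0.2677, 0.1285]
orientation: [[-0.993, 0.115, 0.001], [0.115, 0.993, -0.0], [-0.001, -0.0, -1.0]]
force: [-0.2, 0.7, -0.8]
opening: 0.0142
grip_force: 39.2
```

To row units: 0.002 m / 0.4 = 0.005, 0.001 m / 0.4 = 0.0025.

```bash
python3 shift.py '[{"sy": -0.001, "sz": 0.005}, {"sz": 0.0025}, {}, {}]';  python3 shift.py '[{"sz": 0.0025}, {}, {}]';  python3 shift.py '[{"sz": 0.0025}, {}, {}]'
```

```text
clock: 18.07
ee_pos: [0.4604, 0.2672, 0.1255]
orientation: [[-0.993, 0.115, 0.001], [0.115, 0.993, -0.0], [-0.001, -0.0, -1.0]]
force: [-0.3, -0.3, -0.3]
opening: 0.0147
grip_force: 39.2
clock: 18.32
ee_pos: [0.4604, 0.2672, 0.1245]
orientation: [[-0.993, 0.115, 0.001], [0.115, 0.993, -0.0], [-0.001, -0.0, -1.0]]
force: [0.1, 0.0, -1.6]
opening: 0.0143
grip_force: 39.2
clock: 18.57
ee_pos: [0.4606, 0.2673, 0.1238]
orientation: [[-0.993, 0.115, 0.002], [0.115, 0.993, -0.0], [-0.002, 0.0, -1.0]]
force: [-0.8, 0.0, 2.3]
opening: 0.0149
grip_force: 39.5
```

To row units: 0.001 m / 0.4 = 0.0025.

```bash
python3 shift.py '[{"sz": 0.0025}, {}, {}]'; python3 shift.py '[{}, {}, {}, {"sz": -0.01}, {"sz": -0.025}, {"sz": -0.05}, {"sz": -0.0625}, {"sz": -0.025}, {}, {}]' .036; python3 shift.py '[{}, {}, {}, {}, {}]' .085; python3 to.py .4604 .2672 .087 3.026
python3 -c "
from h import *;i=r.snapshot('wrist');a=cv2.resize(i[130:400,210:450],None,fx=1.8,fy=1.8,interpolation=cv2.INTER_CUBIC)
j=r.snapshot('scene')[110:230,220:310];b=cv2.resize(j,(364,486),interpolation=cv2.INTER_CUBIC)
cv2.imwrite('pics/w6.png',np.hstack([a,b]))"
```

```text
clock: 18.82
ee_pos: [0.4609, 0.2674, 0.1237]
orientation: [[-0.993, 0.114, 0.003], [0.114, 0.993, 0.0], [-0.003, 0.001, -1.0]]
force: [-2.6, -1.2, 9.5]
opening: 0.0142
grip_force: 40.3
clock: 19.65
ee_pos: [0.4603, 0.2672, 0.1913]
orientation: [[-0.993, 0.115, 0.001], [0.115, 0.993, -0.0], [-0.001, -0.0, -1.0]]
force: [0.7, -0.4, -1.0]
opening: 0.0361
grip_force: 0.0
clock: 20.07
ee_pos: [0.4602, 0.2672, 0.1911]
orientation: [[-0.993, 0.115, 0.0], [0.115, 0.993, -0.001], [-0.0, -0.0, -1.0]]
force: [-0.3, 0.2, -0.4]
opening: 0.085
grip_force: 0.0
shift [-1.000e-04  0.000e+00  1.041e-01] len 0.104 rot [-0.0005  0.0004  0.0007] in start axes
```

View pics/w6.png

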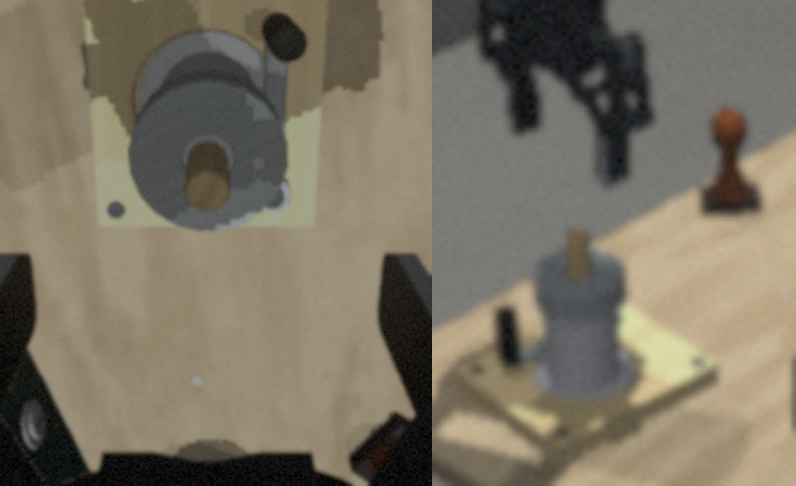

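Both lids sit level on the tube with the knob central at (207,190). Now I go down round the skirt.

To row units: 0.025 m / 0.4 = 0.0625, 0.02 m / 0.4 = 0.05.

```bash
python3 shift.py '[{"sz": 0.05}, {"sz": 0.0625}, {"sz": 0.05}, {"sz": 0.0375}, {"sz": 0.03}, {"sz": 0.02}, {"sz": 0.01}, {}, {}]' .085; python3 to.py .4606 .2673 .087 3.026
```

```text
clock: 20.92
ee_pos: [0.4607, 0.2673, 0.088]
orientation: [[-0.993, 0.115, 0.002], [0.115, 0.993, -0.0], [-0.002, 0.0, -1.0]]
force: [-0.3, -0.8, -0.6]
opening: 0.0851
grip_force: 0.0
shift [ 0.0001 -0.      0.001 ] len 0.001 rot [0.0001 0.0017 0.0008] in start axes
```

To row units: 0.0008 m / 0.4 = 0.002.

```bash
python3 shift.py '[{"sz": 0.002}, {}, {}, {}, {}, {}, {}, {}]' .05 30
```

```text
clock: 21.58
ee_pos: [0.4608, 0.2674, 0.0875]
orientation: [[-0.993, 0.114, 0.002], [0.114, 0.993, 0.0], [-0.002, 0.0, -1.0]]
force: [-1.6, -0.6, 6.2]
opening: 0.0618
grip_force: 32.0
```

Gripped at 62 mm; now lift slowly and straight.

To row units: -0.004 m / 0.4 = -0.01, -0.003 m / 0.4 = -0.0075.

```bash
python3 shift.py '[{"sz": -0.005}, {"sz": -0.0075}, {"sz": -0.01}, {"sz": -0.01}, {"sz": -0.01}, {}, {}]'; python3 shift.py '[{"sz": -0.01}, {"sz": -0.0125}, {"sz": -0.015}, {"sz": -0.015}, {"sz": -0.02}, {"sz": -0.025}, {"sz": -0.03}, {"sz": -0.0375}, {"sz": -0.045}, {"sz": -0.0375}, {"sz": -0.025}, {"sz": -0.01}, {}, {}]'
python3 -c "
from h import *;i=r.snapshot('wrist');a=cv2.resize(i[100:400,190:460],None,fx=1.6,fy=1.6,interpolation=cv2.INTER_CUBIC)
j=r.snapshot('scene')[80:230,215:325];b=cv2.resize(j,(352,480),interpolation=cv2.INTER_CUBIC)
cv2.imwrite('pics/w7.png',np.hstack([a,b]))"
```

```text
clock: 22.17
ee_pos: [0.4605, 0.2672, 0.1039]
orientation: [[-0.993, 0.115, 0.001], [0.115, 0.993, -0.0], [-0.001, -0.0, -1.0]]
force: [-0.1, -0.4, -0.3]
opening: 0.0614
grip_force: 32.7
clock: 23.33
ee_pos: [0.4601, 0.2672, 0.2162]
orientation: [[-0.993, 0.115, 0.0], [0.115, 0.993, -0.001], [-0.0, -0.001, -1.0]]
force: [0.1, -0.2, -1.6]
opening: 0.0615
grip_force: 32.8
```

View pics/w7.png

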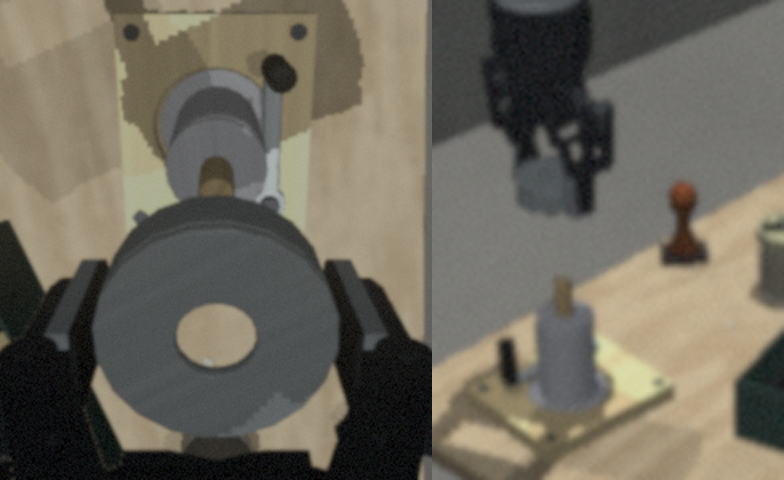

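The outer lid is held level, about 13 cm up. The inner lid stays seated with its knob upright, and the lever is still shut.

```bash
python3 -c "
from workcell import r
print(r.close_job())"
```

```text
the job is handed in; nothing more can be done
None
```

The job is handed in at about 23 s: canister home and clamped, inner lid seated, outer lid held level about 13 cm above where it sat, jars and stamp never touched; I viewed 11 pictures, one over the limit of 10.

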